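Clamp the tag blank with the friction peg

ROBOT

A 6-joint arm with a two-finger parallel gripper is mounted at the origin on the work surface. World frame = base frame: x ahead of the robot, y to its left, z up, the work surface at z = 0. Lengths are in mm, angles in rad, forces in N, time in s.
With the tool pointing down it reaches from about 375 to 975 mm from the base axis. Payload 3.8 kg.
Tool frame: the origin (TCP) lies at the very end of the fingers, on their centre line; the grasp point (between the pads) lies 19 mm behind it (env.grasp_offset is the distance from the TCP to the grasp point, in mm); z points along the fingers, y is the line along which they close (so a half turn about z gives the same grasp; the last joint's range is limited). The gripper opens to 88 mm and grips with 3 to 60 N. Pads are 18 mm wide; open, the fingers measure 123 mm over their backs; the gripper's body (75 mm by 187 mm) begins 45 mm behind the grasp point.
Start: joints at [1.188, 0.264, 1.604, -0, 1.274, -0.037], TCP at [228.788, 635.039, 238.706] pointing down, gripper open.
Joint ranges: [-2.63, 2.63], [-0.94, 2.18], [0.31, 2.57], [-1.31, 4.45], [0, 2.66], [-2.55, 2.55]. Speed limits (rad/s): [2.57, 2.57, 3.14, 3.14, 3.14, 3.14].

INTERFACE

Orientations are given as a unit quaternion [w, x, y, z].
In Python, from plant import env gives the robot as it stands.
- The arm moves only by the tool drive_tool, never from a script. Its argument "targets" is a list of rows, each a list of 3 entries, a list of its own where there are three numbers: the shift along the world's x, y, z in cm, then the turn, a rotation vector about the world's x, y, z in degrees, then the opening, from 0 (shut) to 1 (fully open). A call has 1 to 8 rows; each row shifts and turns the commanded pose from where the row before left it; what a row does not reach is not made up. A row lasts 1/10 s, in which the tool goes at most 50 mm and 8.59 degrees, less where a joint would pass 70% of its speed; a pose out of reach is approached as far as the arm can. A call is refused whole if a number of a shift passes 5 or a number of a turn 8.59, either way. A call with a gripper value outside its range is refused whole. The fingers move at their own pace and stop on an object; the grip force is fixed at half the most. Time passes only in rows, so rows that do not move let the fingers close. It gives the time, the measured TCP pose, the force, the opening and the grip force at its end, in the units of the state.
- env.get_obs(): the state, without advancing time (a new reading comes with each control period).
- env.grab_frame(name): name is "scene" or "top" or "wrist"; returns the picture (384x512x3 uint8, red, green, blue); there is no depth.
- env.get_calibration(name): a dict with "fx", "fy", "cx", "cy" (pixels), "cam_to_world" (4x4, takes a point from camera to world coordinates). Camera axes: x right, y up, looking along -z (the intrinsics and any distortion apply to the point x, -y, -z); pixel columns grow to the right and rows downward; lengths in mm; the calibration is good to about 2 mm. A picture is of the moment at which its call begins: read the wrist's pose just before it. get_calibration takes no time and is no camera call; for the wrist camera it gives the pose at the moment of the call.
- env.finish_job(): hands the job in; it is judged then, once.
The state is a dict: "clock": time; "joints": joint angles; "joint_velocities": joint speeds; "joint_efforts": joint torques, N m; "tool_pos": TCP position; "ee_rot": TCP orientation; "ft_force": force on the tool from outside, world axes, zero at the start; "ft_torque": the same for the moment, N m; "opening": finger opening in mm; "grasp_force": force on a finger pad.
Only numpy, scipy, OpenCV 4.12 (cv2) and the standard library are available. Lean on these libraries where they do the work, as an engineer would, in place of code of your own. Each camera call takes 0.05 s, during which the arm holds its last target. There are 200 camera calls.

TASK

Clamp the tag blank in the engraving fixture: turn the friction peg by its key so that its finger swings round over the middle of the blank, and press the peg fully home into its tapered hole while you hold it turned, so that the finger stays there and grips the blank once you let go. Leave the blank in its nest and the other things on the bench where they are.

Things in the scene. Friction and masses are not known exactly. Their poses are not given: they have to be found in the camera images.
- fixture: aluminium engraving block, 130 (x) x 118 (y) x 25 mm high, fixed to the bench. Origin: centre of its underside, z up. In its frame the peg's upright axis is at x 0, y -32 mm, and the blank's nest (four rails 5 mm high on the block's top) is centred at x 0, y +23 mm. Nothing on the block but the peg and its finger is higher than 8 mm above its top.
- peg_turn (a joint): turn of the peg about its upright axis, rad, counter-clockwise from above, 0 to 1.6. At 0 (parked) the finger points 0.37 rad from the block's +x towards +y, beside the nest; at 1.2 along the block's +y, over the blank's middle. A light return spring (0.015 N m at 0, 0.05 at 1.2) swings it back when let go, unless pressed home; the deeper, the stiffer to turn (about 0.2 N m at home).
- peg_press (a joint): how deep the peg is pressed into its tapered hole, m: 0 = standing proud (collar 9 mm above the block's top), 0.009 = home (collar resting on the block, firm stop). It stays at the depth where it is left. Pressing takes about 9 N at first, growing to about 16 N when home.
- key (a point): centre of the peg's flat upright steel key, 42 mm long, 10 thick, 27 high, gripped across its thickness. x: along the key, the way the finger points; z up. 13.5 mm below is the top of the round collar (42 mm across, 14 high) that fingertips can push down. On the turning axis, 36.5 mm above the block's top when the peg is proud, 27.5 mm when home.
- finger_tip (a point): lowest point of the round steel nub near the end of the sprung finger, 55 mm from the peg's axis. The finger is a 14 mm wide steel strip that sticks out of the collar to 68 mm from the axis; with the peg at 0 press the nub hangs 14 mm above the block's top. It meets the blank's top at about 6 mm press and from there bends upward by its spring.
- tag: aluminium tag blank, 44 (x) x 40 (y) x 8 mm, loose, lying in its nest with about 0.5 mm of play, its x along the block's x. Origin: centre of its underside, at the level of the block's top.
- nest (a point): centre of the nest's floor, on the block's top, 25 mm above the bench
- handpiece: rotary engraving handpiece, black and steel, 150 mm long, 22 mm thick, lying beside the fixture; not to be disturbed. Origin: under its middle
- marker: marker pen, 123 mm long, 12 mm thick, lying on the other side of the fixture; not to be disturbed. Origin: under its middle
- card: clear plastic card 85 x 54 x 4 mm; not to be disturbed
- flacon_a: amber glass perfume bottle, 107 mm high; not to be disturbed. Origin: centre of its underside
- flacon_b: green glass perfume bottle, 97 mm high; not to be disturbed. Origin: centre of its underside
- burr_cup: white ceramic cup, 60 mm across, 50 mm high; not to be disturbed. Origin: centre of its underside
- loupe: black eye loupe, 40 mm across, 30 mm high; not to be disturbed. Origin: centre of its underside
- stopper: steel bottle stopper, 32 mm across, 40 mm high; not to be disturbed. Origin: centre of its underside
Not all that is in view belongs to the job. Leave any pink or red look-alike of the fixture alone.

How it is judged (in metres and radians):
At the end, for the whole second after the job is handed in: the peg is pressed at least 7.5 mm of its 9 mm, has stopped turned to 1.2 rad (finger straight across the middle of the blank) within 0.27 rad, its finger bears on the blank with over 0.5 N, and the blank lies flat in its nest (within 4 mm, 0.06 rad) (value of joint peg_press above 0.0075 m and value of joint peg_turn between 0.93 and 1.47 rad and velocity of joint peg_turn between -0.05 and 0.05 rad/s and contact force between finger and tag above 0.5 N and distance between tag and nest below 0.004 m and angle between tag's own z axis and vertical below 0.06 rad); the robot touches nothing.
It fails at once if a thing on the bench moved by more than 30 mm (distance of any of handpiece, marker, card, flacon_a, flacon_b, burr_cup, loupe, stopper from where it was at the start of the episode above 0.03 m).
It fails at once if the blank left its nest (distance between tag and nest above 0.012 m).
It also fails if it takes over 38 s, if anything falls off the work surface, if the arm or the gripper's body presses on something with over 40 N, if the wrist force passes 120 N, or if a joint passes its speed limit or range.

## Working session

There is one attempt and no reset: what is moved stays moved. The work goes in short steps, Python scripts to look and compute and a tool call to move; the robot and the scene stay as the last step left them, time stands still between calls to the robot, and variables do not carry over. Pictures are saved under pics/ and viewed, at most 10 in all, crops included, and the job is handed in when it is done.

Besides the shell and the picture viewer there is one more tool, called as a command line: name --argument value ..., lists and objects as JSON in quotes. drive_tool: Moves the arm, as the interface text tells. Its arguments: {"type":"object","properties":{"targets":{"type":"array"}},"required":["targets"]}

```bash
mkdir -p pics; ls
cat > h.py <<'E'
import numpy as np,cv2
from plant import env
def save(n,f,crop=None,s=1):
    im=env.grab_frame(n)[:,:,::-1]
    cv2.imwrite('pics/raw_'+f+'.png',im)
    if crop: x0,y0,x1,y1=crop; im=im[y0:y1,x0:x1]
    im=cv2.resize(im,None,fx=s,fy=s,interpolation=cv2.INTER_CUBIC); cv2.imwrite('pics/'+f+'.png',im)
def ray(c,u,v,z):
    M=np.array(c['cam_to_world']); d=M[:3,:3]@np.array([(u-c['cx'])/c['fx'],-(v-c['cy'])/c['fy'],-1.]); o=M[:3,3]
    return o+d*(z-o[2])/d[2]
def proj(c,p):
    M=np.array(c['cam_to_world']); q=M[:3,:3].T@(np.array(p)-M[:3,3]); return c['cx']+c['fx']*q[0]/-q[2], c['cy']-c['fy']*q[1]/-q[2]
E
python3 - <<'E'
from h import *
for n in('top','scene'):
    save(n,n+'0',None,1.56); print(n,env.get_calibration(n))
print(env.get_obs())
E
```

```text
pics
top {'fx': 420.06061922683756, 'fy': 420.06061922683756, 'cx': 247.7581549922697, 'cy': 188.67666301931584, 'cam_to_world': array([[-4.87079258e-03,  9.76311985e-01, -2.16312700e-01,
         2.15991432e+02],
       [-9.99987059e-01, -5.07318862e-03, -3.80399805e-04,
         1.33344101e+01],
       [-1.46878402e-03,  2.16308048e-01,  9.76324061e-01,
         1.47498635e+03],
       [ 0.00000000e+00,  0.00000000e+00,  0.00000000e+00,
         1.00000000e+00]])}
scene {'fx': 355.0972109636195, 'fy': 355.0972109636195, 'cx': 257.07486924115113, 'cy': 193.7458052357375, 'cam_to_world': array([[-8.29510185e-01, -4.76260534e-01,  2.91699772e-01,
         8.23858128e+02],
       [ 5.58347926e-01, -7.19038888e-01,  4.13800279e-01,
         4.27688477e+02],
       [ 1.26667380e-02,  5.06121509e-01,  8.62369162e-01,
         8.98804653e+02],
       [ 0.00000000e+00,  0.00000000e+00,  0.00000000e+00,
         1.00000000e+00]])}
{'clock': 0.1, 'joints': array([ 1.18806573e+00,  2.64678838e-01,  1.60522037e+00, -3.14367267e-05,
        1.27373026e+00, -3.69076372e-02]), 'joint_velocities': array([-0.00147949, -0.00273704, -0.0019011 , -0.0005615 ,  0.00205078,
        0.00114964]), 'joint_efforts': array([ 5.64858801e-04, -5.03613317e+01, -3.58071578e+01,  7.30107143e-02,
        2.32824788e-02, -2.63511231e-05]), 'tool_pos': array([228.58029935, 634.43246062, 237.52105363]), 'ee_rot': array([-1.97421673e-04,  1.72046502e-01,  9.85088303e-01, -9.99203725e-04]), 'ft_force': array([ 0.26085164, -0.75643705, -0.18277644]), 'ft_torque': array([-0.00803101,  0.02785759,  0.03128841]), 'grasp_force': 0.0, 'opening': 88.02977857974733}
```

View pics/top0.png

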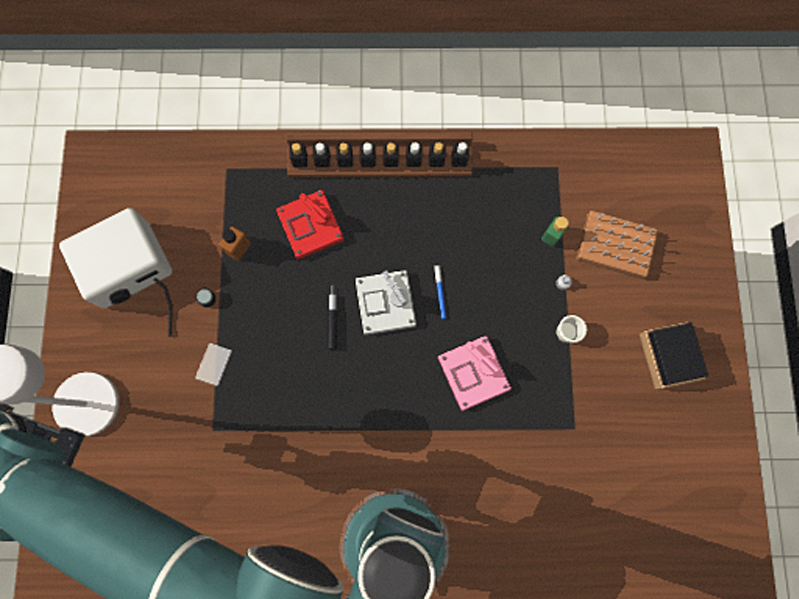

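View pics/scene0.png

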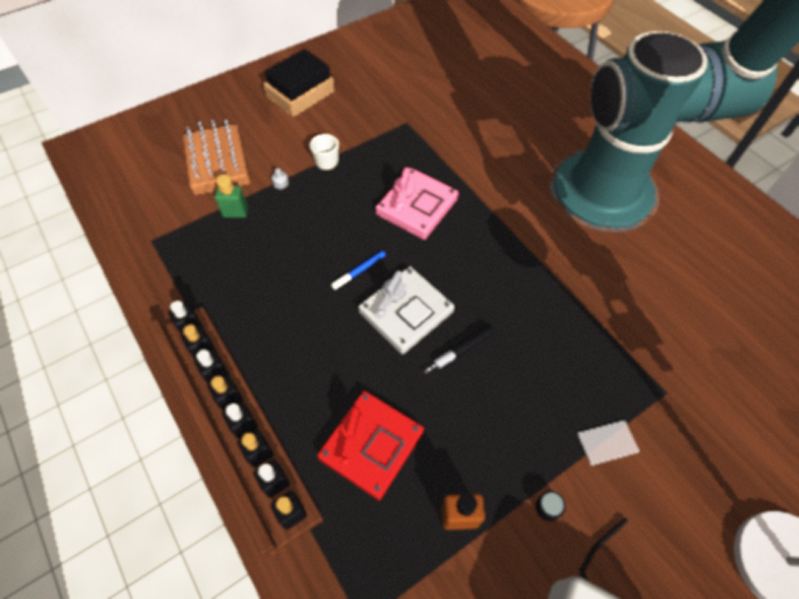

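The candidates in the top view (799-px picture) are silver at (385,302), red at (310,225) and pink at (475,373). The silver one is the aluminium fixture, so I choose it. Its nest is on the left and its peg on the right. The handpiece is at (333,317) and the marker at (440,291).

Run:
```python
from h import *
a=cv2.imread('pics/raw_top0.png')[160:225,205:295]
cv2.imwrite('pics/c1.png',cv2.resize(a,None,fx=8.5,fy=8.5,interpolation=cv2.INTER_CUBIC))
```

```text
(no output)
```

View pics/c1.png

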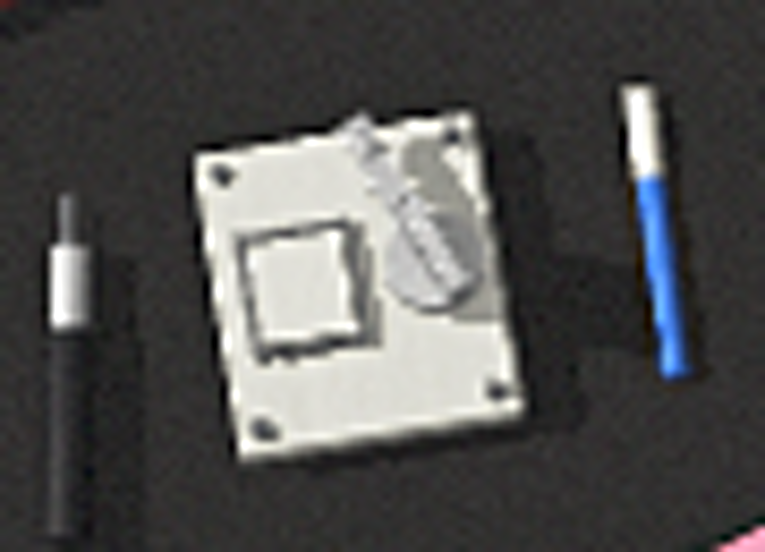

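The crop shows the aluminium block with top corners near (195,155), (470,112), (522,405) and (240,450). The nest centre is at (303,290), the key middle at (435,245), and the finger points up-left to (360,125).

Run:
```python
from h import *
c=env.get_calibration('top')
f=lambda u,v,z: ray(c,205+(u+.5)/8.5-.5,160+(v+.5)/8.5-.5,z)
TL,TR,BR,BL=[f(*p,25) for p in((195,155),(470,112),(522,405),(240,450))]
print(TL,TR,BR,BL); print([np.linalg.norm(a-b) for a,b in((TL,TR),(TR,BR),(BR,BL),(BL,TL))])
C=(TL+TR+BR+BL)/4; yy=(TL-TR)+(BL-BR); xx=(TL-BL)+(TR-BR)
a=np.arctan2(xx[1],xx[0]); b=np.arctan2(-yy[0],yy[1]); print(C,a,b); t=(a+b)/2
R=lambda x,y:C[:2]+[x*np.cos(t)-y*np.sin(t),x*np.sin(t)+y*np.cos(t)]
print('yaw',t,'peg',R(0,-32),'nest',R(0,23),'nest meas',f(303,290,33),'key meas',f(435,245,70))
print('keydir',t+.37)
print('marker',f(660,370,6),f(637,90,6),'hand',f(65,200,11))
c=env.get_calibration('wrist');print(c['cam_to_world'], env.get_obs()['tool_pos'])
```

```text
[577.26108909  85.74801152  25.        ] [595.23847546 -29.5061839   25.        ] [470.47140035 -49.54000117  25.        ] [452.3152737   66.56618941  25.        ]
[np.float64(116.64782888107777), np.float64(126.36525181034659), np.float64(117.51720055655626), np.float64(126.40964790784079)]
[523.82155965  18.31700397  25.        ] 0.155770662901716 0.1549269239629182
yaw 0.1553487934323171 peg [528.77275011 -13.29764   ] nest [520.26289151  41.04002932] nest meas [517.6543189   40.46844114  33.        ] key meas [528.16862261 -13.45467092  70.        ]
keydir 0.5253487934323171
marker [ 488.35485946 -108.27820585    6.        ] [ 609.50360688 -101.230793      6.        ] hand [561.50674974 141.10560091  11.        ]
[[ 3.36964796e-01 -8.92067233e-01 -3.01115890e-01  1.48363368e+02]
 [ 9.41514698e-01  3.18521820e-01  1.09972373e-01  6.62480933e+02]
 [-2.19076942e-03 -3.20561855e-01  9.47225051e-01  3.83599732e+02]
 [ 0.00000000e+00  0.00000000e+00  0.00000000e+00  1.00000000e+00]] [228.58029935 634.43246062 237.52105363]
```

drive_tool --targets '[[[1.87,-4.05,-0.4],[0,0,-8.1],1],[[1.87,-4.05,-0.4],[0,0,-8.1],1],[[1.87,-4.05,-0.4],[0,0,-8.1],1],[[1.87,-4.05,-0.4],[0,0,-8.1],1],[[1.87,-4.05,-0.4],[0,0,-8.1],1],[[1.87,-4.05,-0.4],[0,0,-8.1],1],[[1.87,-4.05,-0.4],[0,0,-8.1],1],[[1.87,-4.05,-0.4],[0,0,-8.1],1]]'

```text
clock: 0.9
tool_pos: [378.5, 309.2, 206.2]
ee_rot: [-0.0, 0.675, 0.738, -0.0]
ft_force: [1.6, 0.5, -0.4]
opening: 88.0
grasp_force: 0.0
```

drive_tool --targets '[[[1.87,-4.05,-0.4],[0,0,-8.1],1],[[1.87,-4.05,-0.4],[0,0,-8.1],1],[[1.87,-4.05,-0.4],[0,0,-8.1],1],[[1.87,-4.05,-0.4],[0,0,-8.1],1],[[1.87,-4.05,-0.4],[0,0,-8.1],1],[[1.87,-4.05,-0.4],[0,0,-8.1],1],[[1.87,-4.05,-0.4],[0,0,-8.1],1],[[1.87,-4.05,-0.4],[0,0,-8.1],1]]'

```text
clock: 1.7
tool_pos: [528.1, -14.8, 174.2]
ee_rot: [-0.0, 0.965, 0.261, -0.0]
ft_force: [-0.1, 0.1, 0.5]
opening: 87.9
grasp_force: 0.0
```

drive_tool --targets '[[[0,0,0],[0,0,0],1],[[0,0,0],[0,0,0],1]]'

```text
clock: 1.9
tool_pos: [527.6, -13.7, 174.0]
ee_rot: [-0.001, 0.965, 0.263, -0.001]
ft_force: [-0.1, -0.0, 0.2]
opening: 88.0
grasp_force: 0.0
```

```bash
cat >> h.py <<'E'
def st():
    from scipy.spatial.transform import Rotation as Ro
    o=env.get_obs(); q=o['ee_rot']; m=Ro.from_quat([q[1],q[2],q[3],q[0]]).as_matrix()
    print(o['clock'],o['tool_pos'].round(1),'yaw',np.degrees(np.arctan2(m[1,1],m[0,1])).round(1),'z',m[:,2].round(3),o['ft_force'].round(1),o['ft_torque'].round(2),o['opening'].round(1),round(o['grasp_force'],1))
E
python3 - <<'E'
from h import *
st(); c=env.get_calibration('wrist'); save('wrist','w1',None,1.56)
for p in [(528.5,-13.4,75),(528.5,-13.4,48),(520,41,33)]: print(np.array(proj(c,p))*1.56)
E
```

```text
Traceback (most recent call last):
  File "h.py", line 16, in st
    print(o['clock'],o['tool_pos'].round(1),'yaw',np.degrees(np.arctan2(m[1,1],m[0,1])).round(1),'z',m[:,2].round(3),o['ft_force'].round(1),o['ft_torque'].round(2),o['opening'].round(1),round(o['grasp_force'],1))
                                                                                                                                                                    ^^^^^^^^^^^^^^^^^^
AttributeError: 'float' object has no attribute 'round'
```

```bash
sed -i "s/o\['opening'\].round(1)/round(o['opening'],1)/" h.py
python3 - <<'E'
from h import *
st(); c=env.get_calibration('wrist'); save('wrist','w1',None,1.56)
for p in [(528.5,-13.4,75),(528.5,-13.4,48),(520,41,33)]: print(np.array(proj(c,p))*1.56)
E
```

```text
1.9 [527.6 -13.7 174. ] yaw -59.5 z [-0.002  0.001 -1.   ] [-0.1 -0.   0.2] [-0.08  0.16 -0.04] 88.0 0.0
[399.32787754 291.9008869 ]
[399.32693825 277.20266422]
[313.38069549 237.05528246]
```

View pics/w1.png

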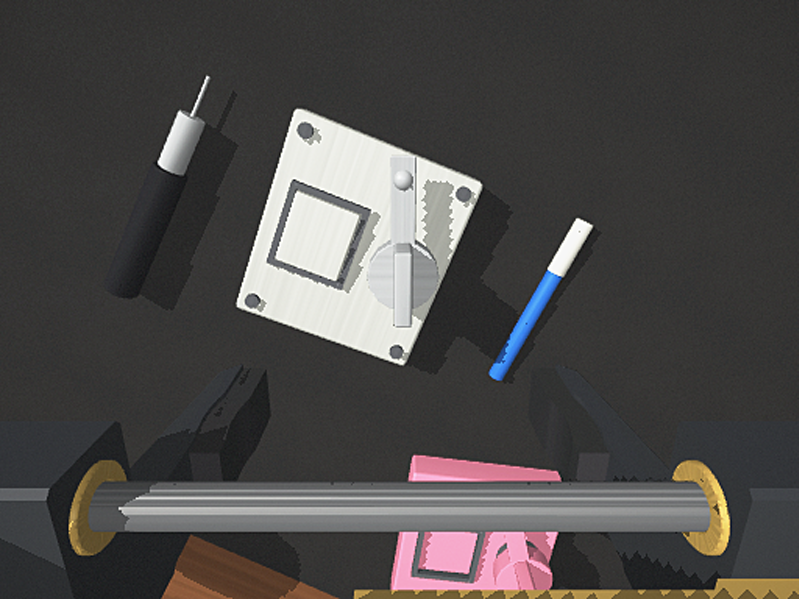

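The wrist view shows the key upright in the picture (key top centre about (402,286), collar centre about (402,275)), so the key is aligned with the pads. The nest centre is at (320,235).

Run:
```python
from h import *
c=env.get_calibration('wrist')
for u,v,z in [(402,275,48),(403,247,75),(402.5,310,75),(402.5,327,75),(403,180,45),(320,235,33)]: print((u,v,z),ray(c,u/1.56,v/1.56,z).round(1))
```

```text
(402, 275, 48) [530.2 -13.1  48. ]
(403, 247, 75) [550.   -1.7  75. ]
(402.5, 310, 75) [520.3 -19.1  75. ]
(402.5, 327, 75) [511.9 -24.2  75. ]
(403, 180, 45) [576.4  13.8  45. ]
(320, 235, 33) [522.8  39.1  33. ]
```

drive_tool --targets '[[[0.25,0.05,-3],[0,0,0],1],[[0,0,-4],[0,0,0],1],[[0,0,-3.5],[0,0,0],1],[[0,0,-1.7],[0,0,0],1],[[0,0,0],[0,0,0],0.4]]'

```text
clock: 2.45
tool_pos: [526.8, -10.5, 49.6]
ee_rot: [-0.001, 0.964, 0.265, -0.003]
ft_force: [-0.0, -0.5, 0.8]
opening: 82.0
grasp_force: 0.0
```

drive_tool --targets '[[[0,0,0],[0,0,0],0.2],[[0,0,0],[0,0,0],0.2],[[0,0,0],[0,0,0],0.2],[[0,0,0],[0,0,0],0.2]]'

```text
clock: 2.85
tool_pos: [531.5, -12.4, 54.1]
ee_rot: [0.0, 0.965, 0.264, 0.001]
ft_force: [-0.0, -0.2, -0.1]
opening: 50.1
grasp_force: 0.0
```

drive_tool --targets '[[[0,0,0],[0,0,0],0],[[0,0,0],[0,0,0],0],[[0,0,0],[0,0,0],0],[[0,0,0],[0,0,0],0],[[0,0,0],[0,0,0],0],[[0,0,0],[0,0,0],0]]'

```text
clock: 3.45
tool_pos: [531.1, -13.5, 52.7]
ee_rot: [0.001, 0.965, 0.264, 0.0]
ft_force: [2.1, -4.3, -1.5]
opening: 10.3
grasp_force: 30.0
```

```bash
python3 -c "
from h import *
st()"
```

```text
3.45 [531.1 -13.5  52.7] yaw -59.4 z [ 0.001 -0.002 -1.   ] [ 2.1 -4.3 -1.5] [-0.78 -0.09 -0.04] 10.3 30.0
```

drive_tool --targets '[[[0,0,0],[0,0,7.1],0],[[0,0,0],[0,0,7.1],0],[[0,0,0],[0,0,7.1],0],[[0,0,0],[0,0,7.1],0],[[0,0,0],[0,0,7.1],0]]'

```text
clock: 3.95
tool_pos: [530.9, -13.4, 52.7]
ee_rot: [0.001, 0.837, 0.547, -0.0]
ft_force: [1.4, -4.4, -0.5]
opening: 9.7
grasp_force: 30.0
```

drive_tool --targets '[[[0,0,0],[0,0,7.1],0],[[0,0,0],[0,0,7.1],0],[[0,0,0],[0,0,7.1],0],[[0,0,0],[0,0,7.1],0],[[0,0,0],[0,0,7.1],0],[[0,0,0],[0,0,0],0],[[0,0,0],[0,0,0],0]]'

```text
clock: 4.65
tool_pos: [530.7, -13.4, 52.7]
ee_rot: [0.001, 0.633, 0.774, -0.0]
ft_force: [-0.3, -4.6, -1.5]
opening: 9.5
grasp_force: 30.0
```

```bash
python3 -c "
from h import *
st()"
```

```text
4.65 [530.7 -13.4  52.7] yaw 11.4 z [ 0.    -0.001 -1.   ] [-0.3 -4.6 -1.5] [-0.99 -0.01 -0.03] 9.5 30.0
```

drive_tool --targets '[[[0,0,-0.2],[0,0,0],0],[[0,0,-0.2],[0,0,0],0],[[0,0,-0.2],[0,0,0],0],[[0,0,-0.2],[0,0,0],0],[[0,0,0],[0,0,0],0]]'

```text
clock: 5.15
tool_pos: [530.9, -13.4, 46.1]
ee_rot: [0.001, 0.633, 0.774, -0.0]
ft_force: [-3.0, -5.8, 8.8]
opening: 9.7
grasp_force: 30.0
```

drive_tool --targets '[[[0,0,-0.2],[0,0,0],0],[[0,0,0],[0,0,0],0],[[0,0,0],[0,0,0],0]]'

```text
clock: 5.45
tool_pos: [531.0, -13.5, 44.5]
ee_rot: [0.001, 0.633, 0.774, -0.0]
ft_force: [-3.7, -5.5, 11.3]
opening: 9.3
grasp_force: 30.0
```

drive_tool --targets '[[[0,0,-0.2],[0,0,0],0],[[0,0,0],[0,0,0],0],[[0,0,0],[0,0,0],0]]'

```text
clock: 5.75
tool_pos: [531.2, -13.5, 44.0]
ee_rot: [0.001, 0.633, 0.774, -0.001]
ft_force: [-8.0, -6.0, 21.7]
opening: 9.6
grasp_force: 30.0
```

drive_tool --targets '[[[0,0,-0.2],[0,0,0],0],[[0,0,0],[0,0,0],0],[[0,0,0],[0,0,0],0]]'

```text
clock: 6.05
tool_pos: [531.5, -13.5, 43.9]
ee_rot: [0.001, 0.633, 0.774, -0.0]
ft_force: [-13.6, -5.7, 35.3]
opening: 9.5
grasp_force: 30.0
```

drive_tool --targets '[[[0,0,0.35],[0,0,0],0],[[0,0,0],[0,0,0],0],[[0,0,0],[0,0,0],0.3],[[0,0,0],[0,0,0],0.6],[[0,0,0],[0,0,0],0.6],[[0,0,0],[0,0,0],0.6],[[0,0,0],[0,0,0],0.6],[[0,0,0],[0,0,0],0.6]]'

```text
clock: 6.85
tool_pos: [530.4, -12.3, 42.0]
ee_rot: [-0.0, 0.632, 0.775, -0.0]
ft_force: [0.2, -0.5, -0.8]
opening: 52.4
grasp_force: 0.0
```

drive_tool --targets '[[[0,0,2],[0,0,0],0.6],[[0,0,4],[0,0,0],0.6],[[0,0,4],[0,0,0],0.6],[[0,0,4],[0,0,0],0.6],[[0,0,0],[0,0,0],0.6],[[0,0,0],[0,0,0],0.6]]'

```text
clock: 7.45
tool_pos: [531.4, -12.5, 183.5]
ee_rot: [0.001, 0.632, 0.775, 0.001]
ft_force: [0.1, 0.2, -0.5]
opening: 53.0
grasp_force: 0.0
```

Run:
```python
from h import *
st(); c=env.get_calibration('wrist'); save('wrist','w2',None,1.56)
print(np.array(proj(c,(530.5,-13.2,39)))*1.56,np.array(proj(c,(522,41,33)))*1.56)
```

```text
7.45 [531.4 -12.5 183.5] yaw 11.6 z [ 0.003 -0.    -1.   ] [ 0.1  0.2 -0.5] [-0.08  0.01 -0.01] 53.0 0.0
[398.69146435 273.12732637] [403.17940869 181.3725182 ]
```

View pics/w2.png

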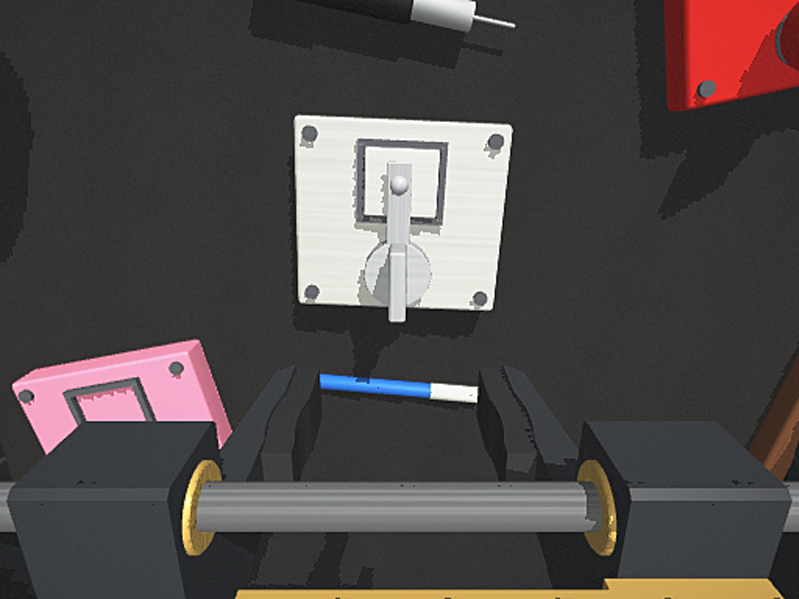

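The finger lies straight along the block's +y across the blank: collar centre (398,273), nub (399,185), nest centre (401,182). The peg travelled 8.8 mm to a firm stop, which took 35 N with almost no further movement. The gripper is clear.

```bash
python3 -c "
from plant import env
print(env.finish_job())"
```

```text
the job is handed in; nothing more can be done
None
```

I turned the peg so its finger lies across the middle of the blank, pressed it about 8.8 mm to its firm stop, released it and handed the job in; the finger stayed put after release, but I didn't measure its grip force and no verdict came back.

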